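# Bring an airbrush compressor up to working pressure

### The arm

A 6-joint arm with a two-finger parallel gripper is mounted at the origin on the work surface. World frame = base frame: x ahead of the robot, y to its left, z up, the work surface at z = 0. Lengths are in m, angles in rad, forces in N, time in s.
With the tool pointing down it reaches from about 0.35 to 0.775 m from the base axis. Payload 7.3 kg.
Tool frame: the origin (TCP) lies midway between the tips of the shut fingers; the grasp point (between the pads) lies 19 mm behind it (robot.grip_depth is the z of the grasp point in the tool frame, in m); z points along the fingers, y is the line along which they close (so a half turn about z gives the same grasp; the last joint's range is limited). The gripper opens to 92 mm and grips with 3 to 60 N. Pads are 19 mm wide; open, the fingers measure 130 mm over their backs; the gripper's body (75 mm by 190 mm) begins 47 mm behind the grasp point.
Start: joints at [1.057, 0.342, 1.524, -0, 1.275, -0.146], TCP at [0.189, 0.49, 0.227] pointing down, gripper open.
Joint ranges: [-2.53, 2.53], [-0.77, 2.02], [0.04, 2.7], [-1, 4.14], [0.28, 2.66], [-3.11, 3.11]. Speed limits (rad/s): [2.57, 2.57, 3.14, 3.14, 3.14, 3.14].

### API

Orientations are given as [roll, pitch, yaw] about the fixed x, y, z axes, in that order (R = Rz(yaw) Ry(pitch) Rx(roll)).
In Python, from cell import robot, viewer gives the robot as it stands.
- The arm moves only by the tool step_arm, never from a script. Its argument "increments" is a list of rows, each an object with "delta_pos": the shift along the tool's x, y, z in cm, a list of three; "dr": the turn, a rotation vector about the tool's x, y, z in degrees, a list of three; "fingers": the closure, from -1 (fully open) to 1 (shut), so that 0 is half open. In form: [{"delta_pos": [tx, ty, tz], "dr": [wx, wy, wz], "fingers": fingers}, ...]. A call has exactly 5 rows; each row is the pose to reach, as a shift and turn from the pose commanded when the call began, along the tool's axes at that moment; what a row does not reach only later rows make up. A row lasts 1/8 s, in which the tool goes at most 62.5 mm and 10.7 degrees, less where a joint would pass 70% of its speed; a pose out of reach is approached as far as the arm can. A call with a gripper value outside its range is refused whole. The fingers move at their own pace and stop on an object; "newtons" is the grip in N (left out, the last holds). Time passes only in rows, so rows that repeat a pose let the fingers close, or fill a call up. It gives the time, the measured TCP pose, the force, the opening and the grip force at its end, in the units of the state.
- robot.observe(): the state, without advancing time (a new reading comes with each control period).
- viewer.read_camera(name): name is "scene" or "top" or "wrist"; returns the picture (420x560x3 uint8, red, green, blue); there is no depth.
- viewer.camera_params(name): a dict with "K" (3x3 intrinsics, pixels), "T" (4x4, takes a point from camera to world coordinates). Camera axes: x right, y down, z forward; pixel columns grow to the right and rows downward; lengths in m; the calibration is good to about 2 mm. A picture is of the moment at which its call begins: read the wrist's pose just before it. camera_params takes no time and is no camera call; for the wrist camera it gives the pose at the moment of the call.
- robot.hand_in(): hands the job in; it is judged then, once.
The state is a dict: "time": time; "qpos": joint angles; "qvel": joint speeds; "joint_efforts": joint torques, N m; "tool_pos": TCP position; "tool_rot": TCP orientation; "contact_force": force on the tool from outside, world axes, zero at the start; "torque": the same for the moment, N m; "opening": finger opening in m; "grip_force": force on a finger pad.
Only numpy, scipy, OpenCV 4.12 (cv2) and the standard library are available. Lean on these libraries where they do the work, as an engineer would, in place of code of your own. Each camera call takes 0.05 s, during which the arm holds its last target. There are 200 camera calls.

### The job

The red airbrush compressor was backed off after the last cake. Gently slide its clear splash guard fully open, then roll the orange air wheel with a light fingertip, pushing its exposed rim away from the front of the machine, until the gauge needle rests inside the green band; the wheel is in a small sprung fork, so never lean on it with more than about 13 N, and never run the needle up into the red. Then gently slide the guard fully shut again and leave everything else where it is.

Things in the scene. Friction and masses are not known exactly. Their poses are not given: they have to be found in the camera images.
- compressor: Red airbrush compressor with tapered shell, 224 x 284 mm at the base, 150 mm to its flat deck, fixed on the table. Origin: centre of its underside. Own axes: x from its front (the side with the brass outlet) to its rear, y to its left, z up. Keep pushes on it and its parts under about 30 N, or it skids.
- deck (a point): Middle of the compressor's deck (190 x 250 mm), 150 mm above its origin. On the deck, in its x, y (mm): wheel slot at (-40, -60), 44 x 16 mm, long along x; guard rails 6 mm wide, 4 mm high, along y at x = -76 and -4; gauge (76 mm across, 18 mm high) at (50, 80); rocker switch (9 mm high, leave it) at (-50, 85); airbrush rest (two forks 30 mm high) at x = 58, y = -100 and -35.
- wheel_fork: Small steel fork under the deck that carries the air wheel. Its origin is the wheel's axle, on the compressor's (-40, -60) mm, 18 mm below the deck at rest; axes as the compressor's. It is sprung: pressed down it yields about 16 N per mm, after about 2 N of preload, and is solid after 2 mm. Forces on it include those on the wheel.
- wheel_rim (a point): Top of the air wheel's rim, 7 mm above the deck at rest (it sinks with the fork). The orange, black-ribbed wheel is 50 mm across, 12 mm wide, its axle along the compressor's y; 7 mm of it, 35 mm long in x, stands out of the slot. A fingertip pressed on its top and stroked along x carries the rim along by friction if it presses enough (some 7 to 10 N), else it slips.
- air_wheel (a joint): Angle of the air wheel, rad, 0 to 4.6. It grows (more air) as the top of the rim is rolled towards the compressor's +x (rear), 25 mm of rim travel per rad. It stays where it is left; turning it takes about 5.2 N along the rim.
- needle (a joint): Gauge needle, rad, clockwise from above from the zero of the scale. Geared 1:1 to the air wheel, so it reads the same as its angle. Green band 2.04 to 2.36 (middle 2.20), red from 3.10 up. It starts between 0.3 and 1.25, below the green.
- gauge_center (a point): Pivot of the black gauge needle, under the clear lens of the gauge that lies face up on the deck, at (50, 80, 164.6) mm on the compressor. The needle is 26 mm long from here to its point; at 0 it points to the compressor's front left (-x, +y).
- green_mark (a point): Middle of the green band on the gauge's face, 28 mm from the pivot. The needle stands right when it points at it within 0.16 rad.
- splash_guard (a joint): How far the guard has slid along the compressor's +y (its left): 0 shut over the wheel, 0.070 m fully open against its stop. Slides with about 1.5 N of friction and stays where it is left.
- guard_ridge (a point): Middle of the top of the ridge on the splash guard. The guard is a clear plate with yellow sides, 78 (x) x 52 (y) mm, top face 16 mm above the deck; the yellow ridge across its middle is 50 mm long in x, 6 mm thick in y and 10 mm high, so its top is 26 mm above the deck. Shut, the ridge stands right above the wheel.
- airbrush: Loose steel airbrush, about 145 mm long, lying along the compressor's y in the two forks of its rest, axis 20 mm above the deck, colour cup up to 41 mm above the deck. Origin on its axis, near the middle. Leave it.
- blue_bottle: Loose blue colour bottle, 36 mm across, 95 mm tall, origin at its underside. Leave it.
- red_bottle: Loose red colour bottle with white cap, 36 mm across, 95 mm tall, origin at its underside. Leave it.
- amber_pot: Loose amber pot with clear lid, 103 mm across, 50 mm tall, origin at its underside. Leave it.
- purple_pot: Loose purple pot with clear lid, 103 mm across, 50 mm tall, origin at its underside. Leave it.
- spare_cup: Loose spare brass colour cup, 24 mm across, 24 mm tall, standing on the deck near its left edge, origin at its underside. Leave it.
- red_pot: Loose dark red pot with clear lid, 103 mm across, 50 mm tall, origin at its underside. Leave it.

How it is judged:
On the way, in this order (a step that is already met when the one before it is completed fails the run):
1. the splash guard is slid open (value of joint splash_guard above 0.06 m), for 0.2 s.
2. with the guard open, the wheel is rolled until the needle is in the green band (value of joint needle between 2.04 and 2.36 rad and value of joint splash_guard above 0.055 m), for 0.3 s.
At the end, for the whole second after the job is handed in: The needle rests in the green band (2.04 to 2.36 rad), still, and the splash guard is shut to within 4 mm; the airbrush lies still in its rest and the other things are where they were (15 mm) (value of joint needle between 2.04 and 2.36 rad and value of joint splash_guard below 0.004 m and not (velocity of joint needle above 0.05 rad/s or velocity of joint needle below -0.05 rad/s) and linear speed of airbrush below 0.02 m/s); the robot touches nothing.
It fails at once if the air wheel is pressed with more than 13.5 N (contact force between any of the fingers, the arm and wheel_fork above 13.5 N).
It fails at once if the needle is run into the red (value of joint needle above 3.1 rad).
It fails at once if the compressor is shoved with more than 45 N (contact force between any of the fingers, the arm and compressor above 45 N).
It fails at once if a bystander is moved by more than 15 mm or tipped (distance of any of airbrush, blue_bottle, red_bottle, amber_pot, purple_pot, red_pot, spare_cup from where it was at the start of the episode above 0.015 m or angle between any of blue_bottle, red_bottle, amber_pot, purple_pot, red_pot, spare_cup's own z axis and vertical above 0.3 rad).
It also fails if it takes over 58 s, if anything falls off the work surface, if the arm or the gripper's body presses on something with over 40 N, if the wrist force passes 120 N, or if a joint passes its speed limit or range.

## Working session

There is one attempt and no reset: what is moved stays moved. The work goes in short steps, Python scripts to look and compute and a tool call to move; the robot and the scene stay as the last step left them, time stands still between calls to the robot, and variables do not carry over. Pictures are saved under pics/ and viewed, at most 10 in all, crops included, and the job is handed in when it is done.

Besides the shell and the picture viewer there is one more tool, called after ">>>" by a JSON object that holds its "fn" and its "kwargs". step_arm: Moves the arm, as the interface text tells. Its arguments: {"type":"object","properties":{"increments":{"type":"array"},"newtons":{"type":"number"}},"required":["increments"]}

```bash
mkdir -p pics; python3 - <<'E'
from cell import robot, viewer
import cv2
s=robot.observe();print(s)
for n in("top","scene"):
    cv2.imwrite(f"pics/{n}0.png",cv2.resize(viewer.read_camera(n)[:,:,::-1],(784,588),interpolation=cv2.INTER_CUBIC))
    print(viewer.camera_params(n))
E
```

```text
{'time': 0.0, 'qpos': array([ 1.05697299e+00,  3.42727059e-01,  1.52502466e+00,  1.61807133e-05,
        1.27537208e+00, -1.46014439e-01]), 'qvel': array([ 0.00135536, -0.00175333, -0.00039543,  0.00024692,  0.00096948,
        0.00101776]), 'joint_efforts': array([-1.88103637e-03, -4.31244206e+01, -2.44224072e+01,  7.14351330e-02,
        5.60650940e-02, -1.35426849e-04]), 'tool_pos': array([0.18855708, 0.48953982, 0.22604004]), 'tool_rot': array([-3.14008005e+00, -2.38084013e-04,  2.77377886e+00]), 'contact_force': array([-0.69308526, -0.11559582, -0.71729417]), 'torque': array([0.0151835 , 0.0659442 , 0.02261409]), 'grip_force': 0.0, 'opening': 0.09175106207880455}
{'K': array([[406.34124323,   0.        , 276.41388675],
       [  0.        , 406.34124323, 210.06979532],
       [  0.        ,   0.        ,   1.        ]]), 'T': array([[-0.02013732, -0.98516556,  0.17042096,  0.33072828],
       [-0.99969062,  0.01735144, -0.0178209 , -0.07643287],
       [ 0.01459948, -0.17072711, -0.98521019,  1.22720026],
       [ 0.        ,  0.        ,  0.        ,  1.        ]])}
{'K': array([[465.63393601,   0.        , 283.03954604],
       [  0.        , 465.63393601, 208.688476  ],
       [  0.        ,   0.        ,   1.        ]]), 'T': array([[-0.09184698,  0.56163011, -0.82227474,  1.70608008],
       [ 0.99576907,  0.05416052, -0.07423334,  0.03791011],
       [ 0.00284315, -0.82561387, -0.56422837,  0.92201196],
       [ 0.        ,  0.        ,  0.        ,  1.        ]])}
```

View pics/top0.png

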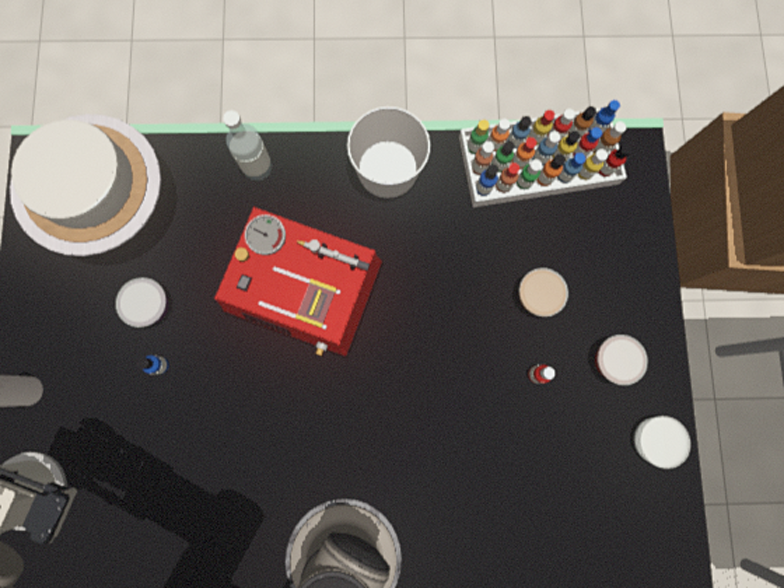

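View pics/scene0.png

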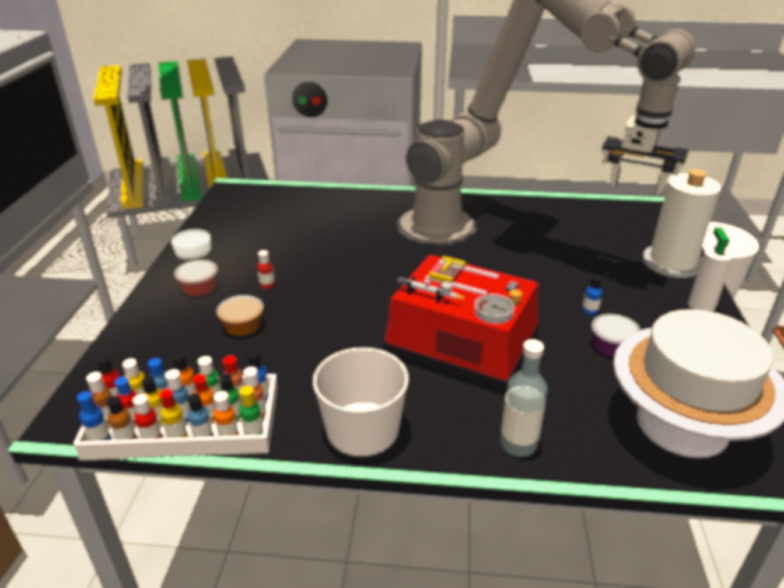

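```bash
python3 - <<'E'
from cell import robot, viewer
import cv2
a=viewer.read_camera("top")[:,:,::-1]
c=a[140:260,145:285]
cv2.imwrite("pics/c1.png",cv2.resize(c,None,fx=5,fy=5,interpolation=cv2.INTER_CUBIC))
E
```

```text
(no output)
```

View pics/c1.png

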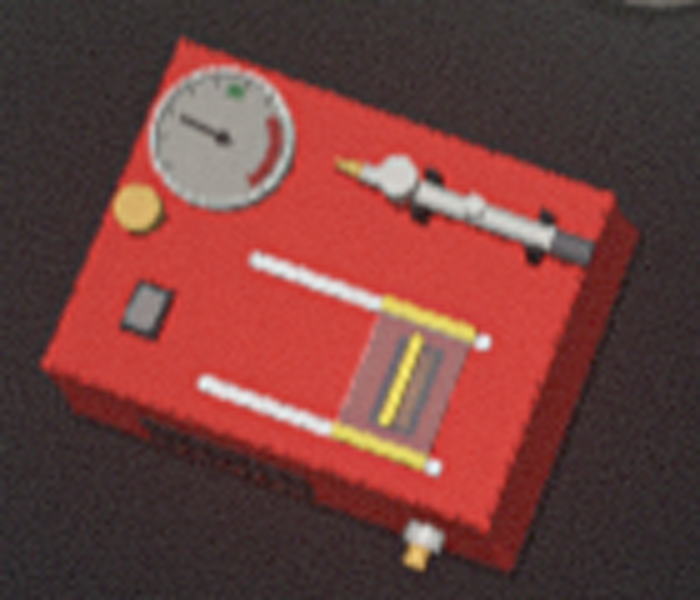

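```bash
cat > h.py <<'E'
import numpy as np
from cell import robot, viewer
from scipy.spatial.transform import Rotation as R
def ray(name,u,v,z):
    c=viewer.camera_params(name);T=c["T"];d=T[:3,:3]@np.linalg.solve(c["K"],[u,v,1])
    return T[:3,3]+d*(z-T[2,3])/d[2]
def fit(c,w):
    c=np.array(c);w=np.array(w);cm,wm=c.mean(0),w.mean(0)
    a=(c-cm)@[1,1j];b=(w-wm)@[1,1j];th=np.angle(np.vdot(a,b))
    r=np.array([[np.cos(th),-np.sin(th)],[np.sin(th),np.cos(th)]])
    t=wm-r@cm;return t,th,(c@r.T+t-w)*1000
E
python3 - <<'E'
from h import *
P=[(180,40,95,125,150),(613,193,95,-125,150),(488,530,-95,-125,150),(43,366,-95,125,150),(223,137,50,80,165),(402,380,-40,-60,176)]
w=[ray("top",145+(p[0]+.5)/5-.5,140+(p[1]+.5)/5-.5,p[4]/1000)[:2] for p in P]
t,th,r=fit([(p[2]/1000,p[3]/1000) for p in P],w)
print(t,th,r.round(1))
r=np.array([[np.cos(th),-np.sin(th)],[np.sin(th),np.cos(th)]])
g=np.array(w[4])
for u,v in((182,118),(235,90)):
    q=r.T@(ray("top",145+u/5-.4,140+v/5-.4,.165)[:2]-g)
    print(q, (3*np.pi/4-np.arctan2(q[1],q[0]))%(2*np.pi))
for c in((-40,-60),(-40,10),(-40,-34),(-40,-86)): print(c,t+r@np.array(c)/1000)
s=robot.observe();print(s["tool_pos"],s["tool_rot"],R.from_euler("xyz",s["tool_rot"]).as_matrix().round(3), viewer.camera_params("wrist"))
E
```

```text
[0.56012602 0.08058835] -0.36787425054089967 [[-2.6 -1.4]
 [-1.9  2.4]
 [ 3.3  1.5]
 [ 1.  -2.5]
 [-0.8  0.3]
 [ 1.  -0.3]]
[0.00223027 0.02467742] 0.8755302852501501
[0.02661962 0.0037854 ] 2.2149383102927347
(-40, -60) [0.5012243  0.03898802]
(-40, 10) [0.52639859 0.10430459]
(-40, -34) [0.51057475 0.06324846]
(-40, -86) [0.49187385 0.01472758]
[0.18860268 0.48964644 0.22620663] [-3.14045456e+00 -2.01700146e-04  2.77375612e+00] [[-0.933  0.36  -0.001]
 [ 0.36   0.933 -0.001]
 [ 0.    -0.001 -1.   ]] {'K': array([[334.03825018,   0.        , 273.71881274],
       [  0.        , 334.03825018, 209.34935054],
       [  0.        ,   0.        ,   1.        ]]), 'T': array([[ 3.59906382e-01,  8.95742266e-01,  2.60985034e-01,
         1.17837177e-01],
       [ 9.32988234e-01, -3.45360700e-01, -1.01286435e-01,
         5.17092299e-01],
       [-5.92566245e-04,  2.79949600e-01, -9.60014516e-01,
         3.83239767e-01],
       [ 0.00000000e+00,  0.00000000e+00,  0.00000000e+00,
         1.00000000e+00]])}
```

>>> {"fn": "step_arm", "kwargs": {"increments": [{"delta_pos": [-4.5, -3.1, 0], "dr": [0, 0, 0], "fingers": 0.35}, {"delta_pos": [-9.1, -6.2, 0], "dr": [0, 0, 0], "fingers": 0.35}, {"delta_pos": [-13.6, -9.2, 0], "dr": [0, 0, 0], "fingers": 0.35}, {"delta_pos": [-18.2, -12.3, 0], "dr": [0, 0, 0], "fingers": 0.35}, {"delta_pos": [-22.7, -15.4, 0], "dr": [0, 0, 0], "fingers": 0.35}], "newtons": 5}}

```text
time: 0.78
tool_pos: [0.3459, 0.2631, 0.2267]
tool_rot: [3.141, 0.0, 2.774]
contact_force: [-0.3, 0.4, 0.3]
opening: 0.0463
grip_force: 0.0
```

>>> {"fn": "step_arm", "kwargs": {"increments": [{"delta_pos": [-5.6, -3.8, 0], "dr": [0, 0, 0], "fingers": 0.35}, {"delta_pos": [-11.2, -7.6, 0], "dr": [0, 0, 0], "fingers": 0.35}, {"delta_pos": [-16.8, -11.4, 0], "dr": [0, 0, 0], "fingers": 0.35}, {"delta_pos": [-22.7, -15.4, 0], "dr": [0, 0, 0], "fingers": 0.35}, {"delta_pos": [-22.7, -15.4, 0], "dr": [0, 0, 0], "fingers": 0.35}]}}

```text
time: 1.4
tool_pos: [0.503, 0.0363, 0.2262]
tool_rot: [-3.141, -0.0, 2.771]
contact_force: [-0.6, 0.7, 0.8]
opening: 0.0299
grip_force: 0.0
```

```bash
python3 - <<'E'
from h import *
import cv2
s=robot.observe();print(s)
c=viewer.camera_params("wrist")
a=viewer.read_camera("wrist")[:,:,::-1]
cv2.imwrite("pics/w1.png",cv2.resize(a,(784,588),interpolation=cv2.INTER_CUBIC))
Ti=np.linalg.inv(c["T"])
for p in((.5012,.039,.176),(*s["tool_pos"],)):
    q=c["K"]@(Ti@[*p,1])[:3];print(q[:2]/q[2]*1.4)
E
```

```text
{'time': 1.4, 'qpos': array([-7.98541753e-02,  3.04716682e-01,  1.58007501e+00, -3.74356084e-04,
        1.25699132e+00, -1.27945218e+00]), 'qvel': array([-0.27137627,  0.15824388, -0.22051421,  0.01593936,  0.08432665,
       -0.28597977]), 'joint_efforts': array([ -0.27416328, -41.19007587, -24.18711662,  -0.30880147,
        -0.16655934,   0.09952696]), 'tool_pos': array([0.50298613, 0.03627948, 0.22622924]), 'tool_rot': array([-3.14119692e+00, -8.00796400e-05,  2.77050991e+00]), 'contact_force': array([-0.59299875,  0.73922176,  0.81295982]), 'torque': array([ 0.03718826,  0.04470971, -0.01568452]), 'grip_force': 0.0, 'opening': 0.029901149089118326}
[387.11875629 319.26894697]
[383.08847396 371.65817081]
```

View pics/w1.png

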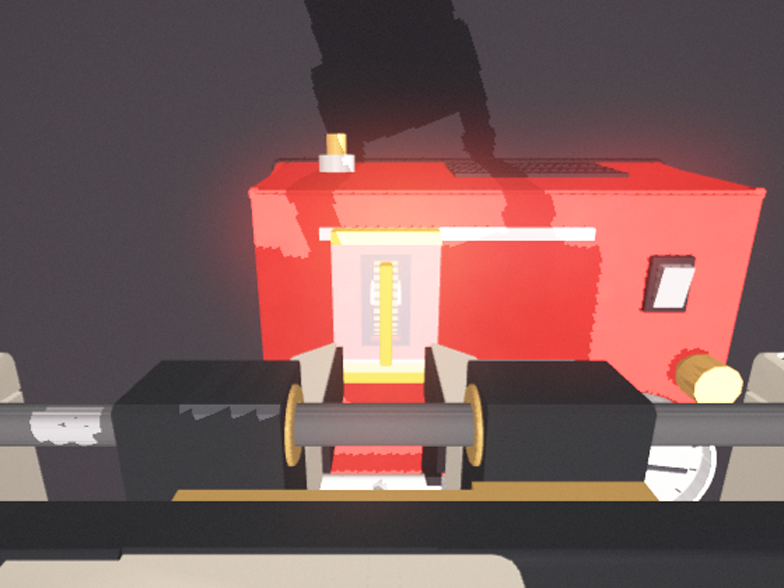

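```bash
python3 - <<'E'
from h import *
s=robot.observe();M=R.from_euler("xyz",s["tool_rot"]).as_matrix()
for u,v in((387,263),(386,365)):
    p=ray("wrist",u/1.4,v/1.4,.176);print(p,M.T@(p-s["tool_pos"]))
E
```

```text
[0.47699458 0.04746791 0.176     ] [0.02969934 0.00182933 0.05010801]
[0.52382154 0.02881289 0.176     ] [-0.02070525  0.00144339  0.05015808]
```

>>> {"fn": "step_arm", "kwargs": {"increments": [{"delta_pos": [0, 0, 2], "dr": [0, 0, 0], "fingers": 0.35}, {"delta_pos": [0, 0, 4], "dr": [0, 0, 0], "fingers": 0.35}, {"delta_pos": [0, 0, 5], "dr": [0, 0, 0], "fingers": 0.35}, {"delta_pos": [0, 0, 5.6], "dr": [0, 0, 0], "fingers": 0.35}, {"delta_pos": [0, 0, 5.6], "dr": [0, 0, 0], "fingers": 0.35}]}}

```text
time: 2.08
tool_pos: [0.5016, 0.0395, 0.1708]
tool_rot: [3.141, -0.0, 2.774]
contact_force: [0.6, 0.3, 0.4]
opening: 0.0296
grip_force: 0.0
```

>>> {"fn": "step_arm", "kwargs": {"increments": [{"delta_pos": [0, 0, 0], "dr": [0, 0, 0], "fingers": 0.7}, {"delta_pos": [0, 0, 0], "dr": [0, 0, 0], "fingers": 0.8}, {"delta_pos": [0, 0, 0], "dr": [0, 0, 0], "fingers": 0.9}, {"delta_pos": [0, 0, 0], "dr": [0, 0, 0], "fingers": 1}, {"delta_pos": [0, 0, 0], "dr": [0, 0, 0], "fingers": 1}]}}

```text
time: 2.7
tool_pos: [0.5018, 0.0391, 0.171]
tool_rot: [3.142, 0.001, 2.774]
contact_force: [-0.5, -1.5, 3.0]
opening: 0.0058
grip_force: 5.0
```

>>> {"fn": "step_arm", "kwargs": {"increments": [{"delta_pos": [0, 0.8, 0], "dr": [0, 0, 0], "fingers": 1}, {"delta_pos": [0, 2, 0], "dr": [0, 0, 0], "fingers": 1}, {"delta_pos": [0, 3.5, 0], "dr": [0, 0, 0], "fingers": 1}, {"delta_pos": [0, 5, 0], "dr": [0, 0, 0], "fingers": 1}, {"delta_pos": [0, 5.8, 0], "dr": [0, 0, 0], "fingers": 1}]}}

```text
time: 3.32
tool_pos: [0.5234, 0.0947, 0.171]
tool_rot: [3.141, 0.001, 2.775]
contact_force: [1.0, -2.6, 5.9]
opening: 0.006
grip_force: 5.0
```

>>> {"fn": "step_arm", "kwargs": {"increments": [{"delta_pos": [0, 0.4, 0], "dr": [0, 0, 0], "fingers": 1}, {"delta_pos": [0, 0.7, 0], "dr": [0, 0, 0], "fingers": 1}, {"delta_pos": [0, 0.9, 0], "dr": [0, 0, 0], "fingers": 1}, {"delta_pos": [0, 1.0, 0], "dr": [0, 0, 0], "fingers": 1}, {"delta_pos": [0, 1.0, 0], "dr": [0, 0, 0], "fingers": 1}]}}

```text
time: 3.95
tool_pos: [0.5268, 0.1033, 0.171]
tool_rot: [3.141, 0.001, 2.774]
contact_force: [0.3, -2.7, 5.0]
opening: 0.0056
grip_force: 5.0
```

>>> {"fn": "step_arm", "kwargs": {"increments": [{"delta_pos": [0, 0.2, 0], "dr": [0, 0, 0], "fingers": 1}, {"delta_pos": [0, 0.3, 0], "dr": [0, 0, 0], "fingers": 1}, {"delta_pos": [0, 0.4, 0], "dr": [0, 0, 0], "fingers": 1}, {"delta_pos": [0, 0.4, 0], "dr": [0, 0, 0], "fingers": 1}, {"delta_pos": [0, 0.3, 0], "dr": [0, 0, 0], "fingers": 1}]}}

```text
time: 4.58
tool_pos: [0.5271, 0.1042, 0.1709]
tool_rot: [-3.138, 0.001, 2.774]
contact_force: [-2.0, -10.0, 8.1]
opening: 0.0078
grip_force: 5.0
```

>>> {"fn": "step_arm", "kwargs": {"increments": [{"delta_pos": [0, 0, 0], "dr": [0, 0, 0], "fingers": 0.5}, {"delta_pos": [0, 0, 0], "dr": [0, 0, 0], "fingers": 0.5}, {"delta_pos": [0, 0, -1.5], "dr": [0, 0, 0], "fingers": 0.5}, {"delta_pos": [0, 0, -4], "dr": [0, 0, 0], "fingers": 0.5}, {"delta_pos": [0, 0, -5], "dr": [0, 0, 0], "fingers": 0.5}]}}

```text
time: 5.2
tool_pos: [0.5279, 0.1059, 0.2228]
tool_rot: [3.14, 0.003, 2.774]
contact_force: [-0.2, 0.9, -0.0]
opening: 0.0227
grip_force: 0.0
```

>>> {"fn": "step_arm", "kwargs": {"increments": [{"delta_pos": [0, -2, 0], "dr": [0, 0, 0], "fingers": 0.8}, {"delta_pos": [0, -4.5, 0], "dr": [0, 0, 0], "fingers": 1}, {"delta_pos": [0, -7.1, 0], "dr": [0, 0, 0], "fingers": 1}, {"delta_pos": [0, -7.1, 0], "dr": [0, 0, 0], "fingers": 1}, {"delta_pos": [0, -7.1, 0], "dr": [0, 0, 0], "fingers": 1}]}}

```text
time: 5.82
tool_pos: [0.5015, 0.0392, 0.2204]
tool_rot: [3.141, -0.001, 2.773]
contact_force: [0.2, 0.2, -0.5]
opening: 0.0004
grip_force: 0.0
```

```bash
python3 - <<'E'
from h import *
import cv2
s=robot.observe();print(s["tool_pos"],s["contact_force"])
a=viewer.read_camera("wrist")[:,:,::-1]
cv2.imwrite("pics/w2.png",cv2.resize(a[120:360,200:440] if 0 else a[120:360,140:440],None,fx=2.5,fy=2.5,interpolation=cv2.INTER_CUBIC))
E
```

```text
[0.50147372 0.03918661 0.22041952] [ 0.16384896  0.24551769 -0.46709047]
```

View pics/w2.png

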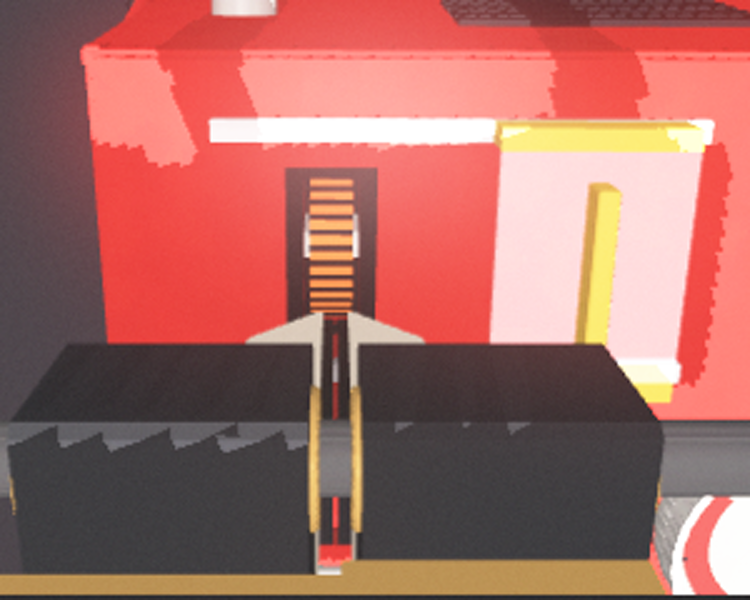

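```bash
python3 - <<'E'
from h import *
s=robot.observe();M=R.from_euler("xyz",s["tool_rot"]).as_matrix()
for u,v,z in((331,168,.15),(331,240,.157),(454,118,.154)):
    p=ray("wrist",140+u/2.5-.3,120+v/2.5-.3,z);print(p,(M.T@(p-s["tool_pos"])*1000).round(1))
E
```

```text
[0.47711389 0.0478431  0.15      ] [25.8 -1.  70.5]
[0.49465662 0.04107663 0.157     ] [ 7.  -1.  63.5]
[0.47540295 0.0839841  0.154     ] [40.4 32.1 66.5]
```

>>> {"fn": "step_arm", "kwargs": {"increments": [{"delta_pos": [0.9, -0.1, 2], "dr": [0, 0, 0], "fingers": 1}, {"delta_pos": [0.9, -0.1, 4], "dr": [0, 0, 0], "fingers": 1}, {"delta_pos": [0.9, -0.1, 5], "dr": [0, 0, 0], "fingers": 1}, {"delta_pos": [0.9, -0.1, 5.5], "dr": [0, 0, 0], "fingers": 1}, {"delta_pos": [0.9, -0.1, 5.5], "dr": [0, 0, 0], "fingers": 1}]}}

```text
time: 6.5
tool_pos: [0.4931, 0.0417, 0.1658]
tool_rot: [3.141, 0.0, 2.774]
contact_force: [-0.7, -0.3, -0.0]
opening: 0.0006
grip_force: 0.0
```

>>> {"fn": "step_arm", "kwargs": {"increments": [{"delta_pos": [0, 0, 0.1], "dr": [0, 0, 0], "fingers": 1}, {"delta_pos": [0, 0, 0.15], "dr": [0, 0, 0], "fingers": 1}, {"delta_pos": [0, 0, 0.2], "dr": [0, 0, 0], "fingers": 1}, {"delta_pos": [0, 0, 0.2], "dr": [0, 0, 0], "fingers": 1}, {"delta_pos": [0, 0, 0.2], "dr": [0, 0, 0], "fingers": 1}]}}

```text
time: 7.12
tool_pos: [0.4929, 0.0416, 0.1638]
tool_rot: [3.141, 0.0, 2.774]
contact_force: [0.4, -0.7, 0.3]
opening: 0.0003
grip_force: 0.0
```

>>> {"fn": "step_arm", "kwargs": {"increments": [{"delta_pos": [0, 0, 0.05], "dr": [0, 0, 0], "fingers": 1}, {"delta_pos": [0, 0, 0.1], "dr": [0, 0, 0], "fingers": 1}, {"delta_pos": [0, 0, 0.1], "dr": [0, 0, 0], "fingers": 1}, {"delta_pos": [0, 0, 0.1], "dr": [0, 0, 0], "fingers": 1}, {"delta_pos": [0, 0, 0.1], "dr": [0, 0, 0], "fingers": 1}]}}

```text
time: 7.75
tool_pos: [0.4929, 0.0416, 0.1627]
tool_rot: [3.141, 0.0, 2.774]
contact_force: [0.1, -0.3, 0.7]
opening: 0.0006
grip_force: 0.0
```

>>> {"fn": "step_arm", "kwargs": {"increments": [{"delta_pos": [0, 0, 0.05], "dr": [0, 0, 0], "fingers": 1}, {"delta_pos": [0, 0, 0.1], "dr": [0, 0, 0], "fingers": 1}, {"delta_pos": [0, 0, 0.1], "dr": [0, 0, 0], "fingers": 1}, {"delta_pos": [0, 0, 0.1], "dr": [0, 0, 0], "fingers": 1}, {"delta_pos": [0, 0, 0.1], "dr": [0, 0, 0], "fingers": 1}]}}

```text
time: 8.38
tool_pos: [0.4929, 0.0416, 0.1617]
tool_rot: [3.141, 0.0, 2.774]
contact_force: [-0.1, 0.8, -0.4]
opening: 0.0003
grip_force: 0.0
```

>>> {"fn": "step_arm", "kwargs": {"increments": [{"delta_pos": [0, 0, 0.05], "dr": [0, 0, 0], "fingers": 1}, {"delta_pos": [0, 0, 0.1], "dr": [0, 0, 0], "fingers": 1}, {"delta_pos": [0, 0, 0.1], "dr": [0, 0, 0], "fingers": 1}, {"delta_pos": [0, 0, 0.1], "dr": [0, 0, 0], "fingers": 1}, {"delta_pos": [0, 0, 0.1], "dr": [0, 0, 0], "fingers": 1}]}}

```text
time: 9.0
tool_pos: [0.4929, 0.0416, 0.1607]
tool_rot: [3.141, 0.0, 2.774]
contact_force: [-0.6, 0.4, 0.1]
opening: 0.0003
grip_force: 0.0
```

>>> {"fn": "step_arm", "kwargs": {"increments": [{"delta_pos": [0, 0, 0.05], "dr": [0, 0, 0], "fingers": 1}, {"delta_pos": [0, 0, 0.1], "dr": [0, 0, 0], "fingers": 1}, {"delta_pos": [0, 0, 0.1], "dr": [0, 0, 0], "fingers": 1}, {"delta_pos": [0, 0, 0.1], "dr": [0, 0, 0], "fingers": 1}, {"delta_pos": [0, 0, 0.1], "dr": [0, 0, 0], "fingers": 1}]}}

```text
time: 9.62
tool_pos: [0.4929, 0.0416, 0.1597]
tool_rot: [3.141, 0.0, 2.774]
contact_force: [0.1, 0.0, -0.4]
opening: 0.0005
grip_force: 0.0
```

>>> {"fn": "step_arm", "kwargs": {"increments": [{"delta_pos": [0, 0, 0.05], "dr": [0, 0, 0], "fingers": 1}, {"delta_pos": [0, 0, 0.1], "dr": [0, 0, 0], "fingers": 1}, {"delta_pos": [0, 0, 0.1], "dr": [0, 0, 0], "fingers": 1}, {"delta_pos": [0, 0, 0.1], "dr": [0, 0, 0], "fingers": 1}, {"delta_pos": [0, 0, 0.1], "dr": [0, 0, 0], "fingers": 1}]}}

```text
time: 10.25
tool_pos: [0.4929, 0.0416, 0.1587]
tool_rot: [3.141, 0.0, 2.774]
contact_force: [0.6, 0.2, -0.4]
opening: 0.0004
grip_force: 0.0
```

>>> {"fn": "step_arm", "kwargs": {"increments": [{"delta_pos": [0, 0, 0.05], "dr": [0, 0, 0], "fingers": 1}, {"delta_pos": [0, 0, 0.1], "dr": [0, 0, 0], "fingers": 1}, {"delta_pos": [0, 0, 0.1], "dr": [0, 0, 0], "fingers": 1}, {"delta_pos": [0, 0, 0.1], "dr": [0, 0, 0], "fingers": 1}, {"delta_pos": [0, 0, 0.1], "dr": [0, 0, 0], "fingers": 1}]}}

```text
time: 10.88
tool_pos: [0.4929, 0.0416, 0.1577]
tool_rot: [3.142, 0.0, 2.774]
contact_force: [-0.2, 0.9, -0.1]
opening: 0.0008
grip_force: 0.0
```

>>> {"fn": "step_arm", "kwargs": {"increments": [{"delta_pos": [0, 0, 0.03], "dr": [0, 0, 0], "fingers": 1}, {"delta_pos": [0, 0, 0.06], "dr": [0, 0, 0], "fingers": 1}, {"delta_pos": [0, 0, 0.08], "dr": [0, 0, 0], "fingers": 1}, {"delta_pos": [0, 0, 0.08], "dr": [0, 0, 0], "fingers": 1}, {"delta_pos": [0, 0, 0.08], "dr": [0, 0, 0], "fingers": 1}]}}

```text
time: 11.5
tool_pos: [0.493, 0.0416, 0.1571]
tool_rot: [3.141, 0.0, 2.774]
contact_force: [-0.2, 0.1, 2.9]
opening: 0.0008
grip_force: 1.4
```

>>> {"fn": "step_arm", "kwargs": {"increments": [{"delta_pos": [0, 0, 0.02], "dr": [0, 0, 0], "fingers": 1}, {"delta_pos": [0, 0, 0.04], "dr": [0, 0, 0], "fingers": 1}, {"delta_pos": [0, 0, 0.05], "dr": [0, 0, 0], "fingers": 1}, {"delta_pos": [0, 0, 0.05], "dr": [0, 0, 0], "fingers": 1}, {"delta_pos": [0, 0, 0.05], "dr": [0, 0, 0], "fingers": 1}]}}

```text
time: 12.12
tool_pos: [0.493, 0.0416, 0.1568]
tool_rot: [3.141, 0.001, 2.774]
contact_force: [-1.3, -0.1, 6.2]
opening: 0.0007
grip_force: 2.9
```

>>> {"fn": "step_arm", "kwargs": {"increments": [{"delta_pos": [0, 0, 0.015], "dr": [0, 0, 0], "fingers": 1}, {"delta_pos": [0, 0, 0.025], "dr": [0, 0, 0], "fingers": 1}, {"delta_pos": [-0.1, 0, 0.03], "dr": [0, 0, 0], "fingers": 1}, {"delta_pos": [-0.3, 0, 0.03], "dr": [0, 0, 0], "fingers": 1}, {"delta_pos": [-0.5, 0, 0.03], "dr": [0, 0, 0], "fingers": 1}]}}

```text
time: 12.75
tool_pos: [0.4967, 0.0401, 0.1565]
tool_rot: [3.142, -0.002, 2.774]
contact_force: [-4.9, 1.0, 9.6]
opening: 0.0009
grip_force: 4.6
```

```bash
python3 - <<'E'
from h import *
import cv2
a=viewer.read_camera("top")[:,:,::-1]
cv2.imwrite("pics/g1.png",cv2.resize(a[145:190,160:220],None,fx=10,fy=10,interpolation=cv2.INTER_CUBIC))
print(robot.observe()["contact_force"])
E
```

```text
[-4.89889679  0.53968106  8.99340373]
```

View pics/g1.png

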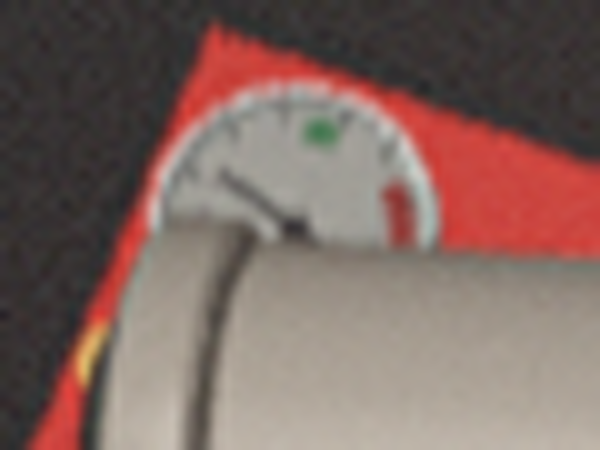

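```bash
cat > needle.py <<'E'
from h import *
import cv2
t=np.array([.56012602,.08058835]);th=-.36787425
r=np.array([[np.cos(th),-np.sin(th)],[np.sin(th),np.cos(th)]])
def needle(off=np.array([-.8,.3])/1000):
    a=cv2.cvtColor(viewer.read_camera("top"),cv2.COLOR_RGB2GRAY).astype(np.float32)
    c=viewer.camera_params("top");Ti=np.linalg.inv(c["T"])
    g=t+r@np.array([.05,.08])-off
    A=np.arange(.2,3.3,.01);rad=np.arange(.009,.024,.001)
    ang=3*np.pi/4-A
    d=np.stack([np.cos(ang),np.sin(ang)],-1)@r.T
    p=g+d[:,None]*rad[None,:,None]
    q=np.concatenate([p,np.full(p.shape[:2]+(1,),.1646),np.ones(p.shape[:2]+(1,))],-1)@Ti.T
    q=q[...,:3]@c["K"].T;m=(q[...,:2]/q[...,2:]).astype(np.float32)
    s=cv2.remap(a,m[...,0],m[...,1],cv2.INTER_LINEAR).mean(1)
    k=s.argmin();w=np.clip(s.min()+25-s,0,None)*(abs(A-A[k])<.25)
    return (A*w).sum()/w.sum(),s[k],np.median(s)
if __name__=="__main__":
    print(needle()); s=robot.observe();print(s["time"],s["tool_pos"],s["contact_force"])
E
python3 needle.py
```

```text
(np.float64(0.30373771023366736), np.float32(102.18229), np.float32(156.26491))
12.85 [0.49691504 0.04006016 0.15652551] [-4.9986963   1.27176734  9.53118775]
```

```bash
sed -i 's/arange(.2,3.3/arange(.75,3.3/' needle.py; python3 needle.py
```

```text
(np.float64(1.022440467215937), np.float32(110.32982), np.float32(157.14955))
12.9 [0.49690999 0.04006268 0.15651443] [-5.24307906  1.75825399  9.04082208]
```

>>> {"fn": "step_arm", "kwargs": {"increments": [{"delta_pos": [-0.2, 0, 0], "dr": [0, 0, 0], "fingers": 1}, {"delta_pos": [-0.4, 0, 0], "dr": [0, 0, 0], "fingers": 1}, {"delta_pos": [-0.55, 0, 0], "dr": [0, 0, 0], "fingers": 1}, {"delta_pos": [-0.6, 0, 0], "dr": [0, 0, 0], "fingers": 1}, {"delta_pos": [-0.6, 0, 0], "dr": [0, 0, 0], "fingers": 1}]}}

```text
time: 13.52
tool_pos: [0.5023, 0.0379, 0.1565]
tool_rot: [-3.142, -0.002, 2.774]
contact_force: [-5.1, 0.8, 9.7]
opening: 0.0008
grip_force: 4.5
```

```bash
python3 needle.py
```

```text
(np.float64(1.1550827143928706), np.float32(96.77396), np.float32(154.5351))
13.575 [0.5022895  0.03794842 0.15649304] [-3.95211895  0.85368692  9.24453472]
```

>>> {"fn": "step_arm", "kwargs": {"increments": [{"delta_pos": [-0.2, 0, 0], "dr": [0, 0, 0], "fingers": 1}, {"delta_pos": [-0.4, 0, 0], "dr": [0, 0, 0], "fingers": 1}, {"delta_pos": [-0.55, 0, 0], "dr": [0, 0, 0], "fingers": 1}, {"delta_pos": [-0.6, 0, 0], "dr": [0, 0, 0], "fingers": 1}, {"delta_pos": [-0.6, 0, 0], "dr": [0, 0, 0], "fingers": 1}]}}

```text
time: 14.2
tool_pos: [0.5079, 0.0358, 0.1565]
tool_rot: [-3.141, -0.002, 2.774]
contact_force: [-5.2, 0.4, 9.1]
opening: 0.0007
grip_force: 4.5
```

```bash
python3 needle.py
```

```text
(np.float64(1.4405202837758804), np.float32(92.23249), np.float32(128.98067))
14.25 [0.50787042 0.03577476 0.15650315] [-4.99597069  1.75609213  8.75275492]
```

>>> {"fn": "step_arm", "kwargs": {"increments": [{"delta_pos": [0, 0, -0.5], "dr": [0, 0, 0], "fingers": 1}, {"delta_pos": [0.8, 0, -0.5], "dr": [0, 0, 0], "fingers": 1}, {"delta_pos": [1.6, 0, -0.5], "dr": [0, 0, 0], "fingers": 1}, {"delta_pos": [1.7, 0, -0.3], "dr": [0, 0, 0], "fingers": 1}, {"delta_pos": [1.7, 0, -0.2], "dr": [0, 0, 0], "fingers": 1}]}}

```text
time: 14.88
tool_pos: [0.4928, 0.0417, 0.1579]
tool_rot: [3.142, -0.0, 2.774]
contact_force: [-0.3, -0.2, -0.3]
opening: 0.0007
grip_force: 0.0
```

>>> {"fn": "step_arm", "kwargs": {"increments": [{"delta_pos": [0, 0, 0.05], "dr": [0, 0, 0], "fingers": 1}, {"delta_pos": [0, 0, 0.1], "dr": [0, 0, 0], "fingers": 1}, {"delta_pos": [0, 0, 0.14], "dr": [0, 0, 0], "fingers": 1}, {"delta_pos": [0, 0, 0.16], "dr": [0, 0, 0], "fingers": 1}, {"delta_pos": [0, 0, 0.17], "dr": [0, 0, 0], "fingers": 1}]}}

```text
time: 15.5
tool_pos: [0.4931, 0.0415, 0.1568]
tool_rot: [3.141, 0.001, 2.774]
contact_force: [-1.2, -0.1, 6.2]
opening: 0.0009
grip_force: 2.8
```

```bash
python3 needle.py
```

```text
(np.float64(1.4911300209391614), np.float32(102.81458), np.float32(157.10684))
15.55 [0.49310381 0.04152404 0.15679297] [-1.03765424 -0.37905589  5.50163857]
```

>>> {"fn": "step_arm", "kwargs": {"increments": [{"delta_pos": [0, 0, 0.015], "dr": [0, 0, 0], "fingers": 1}, {"delta_pos": [0, 0, 0.025], "dr": [0, 0, 0], "fingers": 1}, {"delta_pos": [-0.1, 0, 0.03], "dr": [0, 0, 0], "fingers": 1}, {"delta_pos": [-0.3, 0, 0.03], "dr": [0, 0, 0], "fingers": 1}, {"delta_pos": [-0.5, 0, 0.03], "dr": [0, 0, 0], "fingers": 1}]}}

```text
time: 16.18
tool_pos: [0.4967, 0.0401, 0.1565]
tool_rot: [3.142, -0.002, 2.774]
contact_force: [-4.7, 2.1, 9.3]
opening: 0.0003
grip_force: 4.5
```

>>> {"fn": "step_arm", "kwargs": {"increments": [{"delta_pos": [-0.2, 0, 0], "dr": [0, 0, 0], "fingers": 1}, {"delta_pos": [-0.4, 0, 0], "dr": [0, 0, 0], "fingers": 1}, {"delta_pos": [-0.6, 0, 0], "dr": [0, 0, 0], "fingers": 1}, {"delta_pos": [-0.8, 0, 0], "dr": [0, 0, 0], "fingers": 1}, {"delta_pos": [-0.8, 0, 0], "dr": [0, 0, 0], "fingers": 1}]}}

```text
time: 16.8
tool_pos: [0.5043, 0.0372, 0.1565]
tool_rot: [-3.142, -0.002, 2.774]
contact_force: [-4.5, 0.4, 8.9]
opening: 0.0004
grip_force: 4.3
```

```bash
python3 needle.py
```

```text
(np.float64(1.9696031587253142), np.float32(97.762695), np.float32(140.76556))
16.85 [0.50428398 0.0371843  0.15655037] [-4.19417548  0.89639684  9.25175283]
```

>>> {"fn": "step_arm", "kwargs": {"increments": [{"delta_pos": [-0.2, 0, 0], "dr": [0, 0, 0], "fingers": 1}, {"delta_pos": [-0.4, 0, 0], "dr": [0, 0, 0], "fingers": 1}, {"delta_pos": [-0.55, 0, 0], "dr": [0, 0, 0], "fingers": 1}, {"delta_pos": [-0.55, 0, 0], "dr": [0, 0, 0], "fingers": 1}, {"delta_pos": [-0.55, 0, 0], "dr": [0, 0, 0], "fingers": 1}]}}

```text
time: 17.48
tool_pos: [0.5093, 0.0352, 0.1565]
tool_rot: [-3.141, -0.002, 2.774]
contact_force: [-3.7, 0.2, 7.7]
opening: 0.0002
grip_force: 4.1
```

>>> {"fn": "step_arm", "kwargs": {"increments": [{"delta_pos": [0, 0, -0.5], "dr": [0, 0, 0], "fingers": 1}, {"delta_pos": [0, 0, -2], "dr": [0, 0, 0], "fingers": 1}, {"delta_pos": [0, 0, -5], "dr": [0, 0, 0], "fingers": 1}, {"delta_pos": [0, 0, -6.5], "dr": [0, 0, 0], "fingers": 0.5}, {"delta_pos": [0, 0, -6.5], "dr": [0, 0, 0], "fingers": 0.5}]}}

```text
time: 18.1
tool_pos: [0.5108, 0.0349, 0.2223]
tool_rot: [3.141, 0.003, 2.774]
contact_force: [-0.0, 0.1, 0.6]
opening: 0.0158
grip_force: 0.0
```

```bash
python3 needle.py; python3 - <<'E'
from h import *
import cv2
a=viewer.read_camera("top")[:,:,::-1]
cv2.imwrite("pics/g2.png",cv2.resize(a[145:190,160:220],None,fx=10,fy=10,interpolation=cv2.INTER_CUBIC))
E
```

```text
(np.float64(2.060043123907967), np.float32(158.29004), np.float32(160.33737))
18.15 [0.51017476 0.03491664 0.22113733] [-0.51655734  0.41950524  0.33451806]
```

View pics/g2.png

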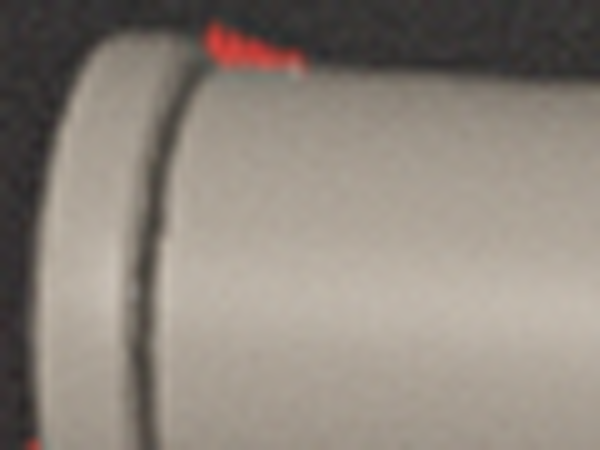

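>>> {"fn": "step_arm", "kwargs": {"increments": [{"delta_pos": [3, -1.5, 0], "dr": [0, 0, 0], "fingers": 0.5}, {"delta_pos": [6, -3, 0], "dr": [0, 0, 0], "fingers": 0.5}, {"delta_pos": [8, -4, 0], "dr": [0, 0, 0], "fingers": 0.5}, {"delta_pos": [8, -4, 0], "dr": [0, 0, 0], "fingers": 0.5}, {"delta_pos": [8, -4, 0], "dr": [0, 0, 0], "fingers": 0.5}]}}

```text
time: 18.82
tool_pos: [0.4218, 0.0263, 0.2208]
tool_rot: [3.141, 0.0, 2.774]
contact_force: [-0.5, 0.2, -0.8]
opening: 0.023
grip_force: 0.0
```

```bash
python3 needle.py; python3 - <<'E'
from h import *
import cv2
a=viewer.read_camera("top")[:,:,::-1]
cv2.imwrite("pics/g3.png",cv2.resize(a[145:190,160:220],None,fx=10,fy=10,interpolation=cv2.INTER_CUBIC))
E
```

```text
(np.float64(2.197549950449163), np.float32(95.85788), np.float32(158.10722))
18.875 [0.42191729 0.02633647 0.2208517 ] [-0.03311531 -0.44096005 -0.54996658]
```

View pics/g3.png

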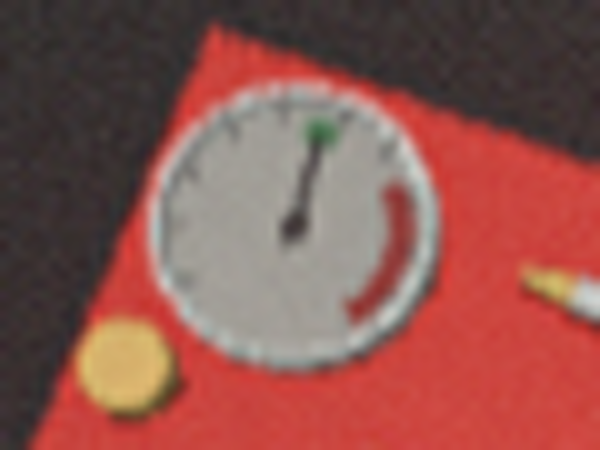

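>>> {"fn": "step_arm", "kwargs": {"increments": [{"delta_pos": [-2.5, 4, 0], "dr": [0, 0, 0], "fingers": 0.4}, {"delta_pos": [-5, 8, 0], "dr": [0, 0, 0], "fingers": 0.4}, {"delta_pos": [-7, 11, 0], "dr": [0, 0, 0], "fingers": 0.4}, {"delta_pos": [-7, 11, 0], "dr": [0, 0, 0], "fingers": 0.4}, {"delta_pos": [-7, 11, 1], "dr": [0, 0, 0], "fingers": 0.4}]}}

```text
time: 19.55
tool_pos: [0.5261, 0.1037, 0.2107]
tool_rot: [-3.142, 0.0, 2.774]
contact_force: [-0.5, -0.2, 1.4]
opening: 0.0277
grip_force: 0.0
```

>>> {"fn": "step_arm", "kwargs": {"increments": [{"delta_pos": [0, 0, 1.5], "dr": [0, 0, 0], "fingers": 0.4}, {"delta_pos": [0, 0, 3], "dr": [0, 0, 0], "fingers": 0.4}, {"delta_pos": [0, 0, 3.7], "dr": [0, 0, 0], "fingers": 0.4}, {"delta_pos": [0, 0, 3.9], "dr": [0, 0, 0], "fingers": 0.4}, {"delta_pos": [0, 0, 3.9], "dr": [0, 0, 0], "fingers": 0.4}]}}

```text
time: 20.18
tool_pos: [0.5262, 0.1038, 0.1723]
tool_rot: [3.141, 0.0, 2.774]
contact_force: [0.2, 0.1, 0.5]
opening: 0.0277
grip_force: 0.0
```

>>> {"fn": "step_arm", "kwargs": {"increments": [{"delta_pos": [0, 0, 0], "dr": [0, 0, 0], "fingers": 0.7}, {"delta_pos": [0, 0, 0], "dr": [0, 0, 0], "fingers": 0.8}, {"delta_pos": [0, 0, 0], "dr": [0, 0, 0], "fingers": 0.9}, {"delta_pos": [0, 0, 0], "dr": [0, 0, 0], "fingers": 1}, {"delta_pos": [0, 0, 0], "dr": [0, 0, 0], "fingers": 1}]}}

```text
time: 20.8
tool_pos: [0.526, 0.1036, 0.1723]
tool_rot: [-3.141, 0.0, 2.774]
contact_force: [-1.6, -2.6, 2.4]
opening: 0.0058
grip_force: 5.0
```

>>> {"fn": "step_arm", "kwargs": {"increments": [{"delta_pos": [0, -0.8, 0], "dr": [0, 0, 0], "fingers": 1}, {"delta_pos": [0, -2.2, 0], "dr": [0, 0, 0], "fingers": 1}, {"delta_pos": [0, -3.8, 0], "dr": [0, 0, 0], "fingers": 1}, {"delta_pos": [0, -5.4, 0], "dr": [0, 0, 0], "fingers": 1}, {"delta_pos": [0, -6.3, 0], "dr": [0, 0, 0], "fingers": 1}]}}

```text
time: 21.42
tool_pos: [0.5027, 0.0438, 0.1723]
tool_rot: [3.142, -0.0, 2.773]
contact_force: [-0.1, 3.6, 3.7]
opening: 0.0059
grip_force: 5.0
```

>>> {"fn": "step_arm", "kwargs": {"increments": [{"delta_pos": [0, -0.3, 0], "dr": [0, 0, 0], "fingers": 1}, {"delta_pos": [0, -0.6, 0], "dr": [0, 0, 0], "fingers": 1}, {"delta_pos": [0, -0.8, 0], "dr": [0, 0, 0], "fingers": 1}, {"delta_pos": [0, -0.9, 0], "dr": [0, 0, 0], "fingers": 1}, {"delta_pos": [0, -0.9, 0], "dr": [0, 0, 0], "fingers": 1}]}}

```text
time: 22.05
tool_pos: [0.5005, 0.0381, 0.1722]
tool_rot: [3.139, 0.0, 2.774]
contact_force: [0.4, 7.2, 4.7]
opening: 0.0059
grip_force: 5.0
```

>>> {"fn": "step_arm", "kwargs": {"increments": [{"delta_pos": [0, 0.1, 0], "dr": [0, 0, 0], "fingers": 0.5}, {"delta_pos": [0, 0.1, 0], "dr": [0, 0, 0], "fingers": 0.4}, {"delta_pos": [0, 0.1, -2], "dr": [0, 0, 0], "fingers": 0.4}, {"delta_pos": [0, 0.1, -5], "dr": [0, 0, 0], "fingers": 0.4}, {"delta_pos": [0, 0.1, -5], "dr": [0, 0, 0], "fingers": 0.4}]}}

```text
time: 22.68
tool_pos: [0.5016, 0.0372, 0.2238]
tool_rot: [3.141, 0.004, 2.774]
contact_force: [-0.2, -0.4, -0.1]
opening: 0.0273
grip_force: 0.0
```

>>> {"fn": "step_arm", "kwargs": {"increments": [{"delta_pos": [3, -1.5, 0], "dr": [0, 0, 0], "fingers": 0.4}, {"delta_pos": [6, -3, 0], "dr": [0, 0, 0], "fingers": 0.4}, {"delta_pos": [8, -4, 0], "dr": [0, 0, 0], "fingers": 0.4}, {"delta_pos": [8, -4, 0], "dr": [0, 0, 0], "fingers": 0.4}, {"delta_pos": [8, -4, 0], "dr": [0, 0, 0], "fingers": 0.4}]}}

```text
time: 23.3
tool_pos: [0.4121, 0.0289, 0.2218]
tool_rot: [3.142, 0.0, 2.774]
contact_force: [-0.5, -1.1, -0.1]
opening: 0.0276
grip_force: 0.0
```

```bash
python3 needle.py; python3 - <<'E'
from h import *
import cv2
a=viewer.read_camera("top")[:,:,::-1]
cv2.imwrite("pics/e1.png",cv2.resize(a[140:260,145:285],None,fx=5,fy=5,interpolation=cv2.INTER_CUBIC))
E
```

```text
(np.float64(2.197120649960862), np.float32(94.52943), np.float32(158.13893))
23.35 [0.41221908 0.02894641 0.22183726] [-0.41261166  0.33098287 -0.62152669]
```

View pics/e1.png

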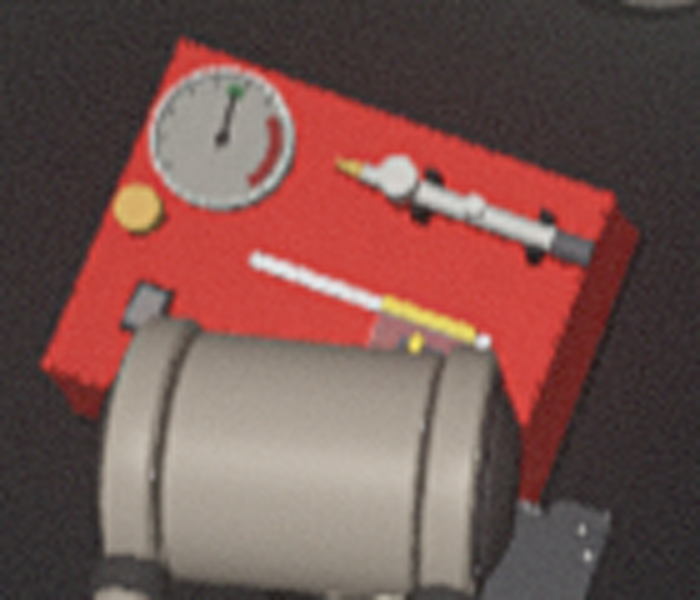

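The picture shows the needle on the green mark at (235,92). The guard's yellow side runs from (383,302) to (475,337), the same as when it was shut at the start, and the airbrush and cup have not moved.

```bash
python3 -c "
from cell import robot
print(robot.hand_in())"
```

```text
the job is handed in; nothing more can be done
None
```

I handed the job in after about 23 s: the guard was opened, the needle set at about 2.20 rad (mid green), and the guard slid shut again, with the airbrush and spare cup unmoved in the last picture; the hand-in returned no verdict.

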